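Level the spice shelf with a spirit level

ROBOT

A 6-joint arm with a two-finger parallel gripper is mounted at the origin on a cart in front of the work surface, level with it; the furniture and walls round the work are solid. World frame = base frame: x ahead of the robot, y to its left, z up, the work surface at z = 0. Lengths are in m, angles in rad, forces in N, time in s.
With the tool pointing down it reaches from about 0.35 to 0.975 m from the base axis. Payload 4.9 kg.
Tool frame: the origin (TCP) lies at the very end of the fingers, on their centre line; the grasp point (between the pads) lies 19 mm behind it; z points along the fingers, y is the line along which they close (so a half turn about z gives the same grasp; the last joint's range is limited). The gripper opens to 85 mm and grips with 20 to 120 N. Pads are 22 mm wide; open, the fingers measure 114 mm over their backs; the gripper's body (76 mm by 85 mm) begins 54 mm behind the grasp point. The pads swing forward as they close: fully open they stand 13 mm farther back than shut.
Start: joints at [-1.296, 0.053, 1.613, -0, 1.476, -0.119], TCP at [0.24, -0.577, 0.231] pointing down, gripper open.
Joint ranges: [-3.01, 3.01], [-1.01, 2.22], [0.06, 2.58], [-1.02, 4.17], [0.09, 2.62], [-3.14, 3.14]. Speed limits (rad/s): [2.57, 2.57, 3.14, 3.14, 3.14, 3.14].

INTERFACE

Orientations are given as a unit quaternion [w, x, y, z].
In Python, from plant import manip, vision, order gives the robot as it stands.
- The arm moves only by the tool play_rows, never from a script. Its argument "steps" is a list that holds one entry, the list of rows, each a list of 6 numbers: the shift along the tool's x, y, z in mm, then the turn, a rotation vector about the tool's x, y, z in degrees. A call has 1 to 12 rows; each row is the pose to reach, as a shift and turn from the pose commanded when the call began, along the tool's axes at that moment; what a row does not reach only later rows make up. A row lasts 1/12 s, in which the tool goes at most 41.7 mm and 7.16 degrees, less where a joint would pass 70% of its speed; a pose out of reach is approached as far as the arm can. A call with a gripper value outside its range is refused whole. "claw" is the gripper's target within -1 to 1 (fully open at 1, half-way at 0, shut at -1), set as the call begins (left out, the last holds). The fingers move at their own pace and stop on an object; the grip force is fixed at half the most. Time passes only in rows, so rows that repeat a pose let the fingers close. It gives the time, the measured TCP pose, the force, the opening and the grip force at its end, in the units of the state.
- manip.state(): the state, without advancing time (a new reading comes with each control period).
- vision.grab_frame(name): name is "side" or "top" or "wrist"; returns (picture, depth): 480x640x3 uint8, blue, green, red; 480x640 float32, m along the optical axis (not along the pixel's ray), 0 where there is no reading.
- vision.camera_info(name): a dict with "K" (3x3 intrinsics, pixels), "k1" (the pictures are not rectified: a ray, as slopes to the right and down, at radius r is drawn at 1 + k1 r^2 times it, then the intrinsics apply), "eye" and "orientation" of the camera in the world; the wrist camera has in their place "T_tool_cam" (4x4, takes a point from camera to tool coordinates, whose origin is the TCP and whose axes are the flange's). Camera axes: x right, y down, z forward; pixel columns grow to the right and rows downward; lengths in m; the calibration is good to about 2 mm. A picture is of the moment at which its call begins: read the wrist's pose just before it. camera_info takes no time and is no camera call.
- order.job_done(): hands the job in; it is judged then, once.
The state is a dict: "time": time; "joint_pos": joint angles; "joint_vel": joint speeds; "joint_efforts": joint torques, N m; "tool_pos": TCP position; "tool_rot": TCP orientation; "contact_force": force on the tool from outside, world axes, zero at the start; "ft_torque": the same for the moment, N m; "gripper_width": opening from 0.0 (shut) to 1.0 (fully open); "grasp_force": force on a finger pad.
Only numpy, scipy, OpenCV 4.12 (cv2) and the standard library are available. Lean on these libraries where they do the work, as an engineer would, in place of code of your own. Each camera call takes 0.05 s, during which the arm holds its last target. There are 200 camera calls.

TASK

Lift the yellow spirit level off its two hooks and lay it flat along the small wooden spice shelf, between the black knob and the pivot end, and let go of it. Turn the black knob of the shelf's levelling foot until the bubble sits between the two black lines, then press gently down on the level with the fingers and finish while still holding it pressed, the bubble still between the lines. Leave the jars and other things around alone.

Things in the scene. Friction and masses are not known exactly. Their poses are not given: they have to be found in the camera images.
- level: Yellow spirit level, loose bar, 160 mm long (y), 24 thick (x), 45 tall (z up), 0.25 kg; origin: centre of underside. Hangs by through windows 32 to 62 mm each side of the middle, 9 to 33 mm above the underside. Grip from above at the middle 64 mm, solid up to 30 mm, across the 24 mm. The top face is solid 32 to 80 mm each side of the middle: press there. Ends alike.
- vial_mid (a point): Middle of the green vial, halfway between its two black lines, 37 mm above the middle of the level's underside; axes as the level's. The vial fills the gap in the level's top face and is looks only, not solid.
- bubble (a point): Centre of the 12 mm long pale bubble in the vial, 38.5 mm above the level's underside. It moves along the level's y, up to 24 mm each way, towards the higher end, 0.7 mm per mrad of tilt, and takes about 1 s to settle. Between the black lines means at most 4 mm from vial_mid along y.
- hook_stand: Fixed stand, base 110x150x12 mm; origin: underside, below the hanging level's middle. Posts at x=+55, y=+-50 mm carry 6 mm thick pegs, axis 122 mm up, running along -x to x=-22 and ending in tips turned up to x=-25, 8 mm higher. The level hangs along the stand's y, underside at 92 mm. To free it: raise it 9 to 23 mm (16 is best), draw it 40 mm or more along the stand's -x.
- board: Spice shelf: wooden board 120 mm (x) by 270 mm (y), 16 mm thick, its top about 70 mm above the worktop. Origin on the top face above the pivot, 17 mm from the pivot end; y runs along the board to the knob, z up. It only tilts slightly about its x axis; the trestle below is fixed.
- shelf_spot (a point): Point on the board's top face, 78 mm from the pivot, where the level's middle is to lie, along the board (within 35 mm along y, 40 mm across and 0.2 rad is good enough, clear of the knob).
- foot_knob (a point): Grip point of the round black knob, 38 mm across, 12 to 40 mm above the board: on its upright axis, 30 mm above the board, 223 mm from the pivot. At first the knob end is 12 to 28 mrad too low. Clockwise from above raises it, 12 mrad per rad of turn (bubble 8.4 mm towards the knob); anticlockwise lowers it. It stays as left; stops 3.2 rad either side of level.
- spice_jar_1: Bystander: spice jar with red lid, 45x45x106 mm; origin at its underside centre. Leave alone.
- spice_jar_2: Bystander: spice jar with red lid, 45x45x106 mm; origin at its underside centre. Leave alone.
- spice_jar_3: Bystander: spice jar with red lid, 45x45x106 mm; origin at its underside centre. Leave alone.
- bottle_3: Bystander: small sauce bottle with yellow cap, 48x48x182 mm; origin at its underside centre. Leave alone.
- tin_1: Bystander: round food tin, 75x75x58 mm; origin at its underside centre. Leave alone.
- tomato_1: Bystander: tomato, 58x59x60 mm; origin at its underside centre. Leave alone.
- mill_1: Bystander: glass shaker with grey top, 44x44x90 mm; origin at its underside centre. Leave alone.
- foot_screw: Black knob and screw of the levelling foot; origin on its axis at the board's top face, 30 mm below point foot_knob; it turns about its z.
Not all that is in view belongs to the job. There is more than one size of the level; the one meant has the size given above.

How it is judged:
By the outcome, as a careful person would: the job done as asked, in the order asked, and still so for the second after the job is handed in, while the arm keeps its last pose, push and grip.
It also fails if it takes over 72 s, if anything falls off the work surface, if the arm or the gripper's body presses on something with over 40 N, if the wrist force passes 120 N, or if a joint passes its speed limit or range.

## Working session

There is one attempt and no reset: what is moved stays moved. The work goes in short steps, Python scripts to look and compute and a tool call to move; the robot and the scene stay as the last step left them, time stands still between calls to the robot, and variables do not carry over. Pictures are saved under pics/ and viewed, at most 10 in all, crops included, and the job is handed in when it is done.

Besides the shell and the picture viewer there is one more tool, called after "Call:" as name(argument=value, ...), one argument or row to a line, values as JSON. play_rows: Moves the arm, as the interface text tells. Its arguments: {"type":"object","properties":{"steps":{"type":"array"},"claw":{"type":"number"}},"required":["steps"]}

```bash
ls; mkdir -p pics; cat > h.py <<'E'
import numpy as np, cv2
from scipy.spatial.transform import Rotation as R
from plant import manip, vision, order
def q2R(q): return R.from_quat([q[1],q[2],q[3],q[0]]).as_matrix()
def pose(name):
    c=vision.camera_info(name)
    if name=='wrist':
        s=manip.state(); T=np.eye(4); T[:3,:3]=q2R(s['tool_rot']); T[:3,3]=s['tool_pos']
        T=T@np.array(c['T_tool_cam']); return c,T[:3,:3],T[:3,3]
    o=np.array(c['orientation']); return c,(q2R(o) if o.size==4 else o),np.array(c['eye'])
def grab(name):
    p=pose(name); im,d=vision.grab_frame(name); return im,d,p
def slopes(uv,c):
    K=np.array(c['K']); k=c['k1']
    return cv2.undistortPoints(np.array(uv,float).reshape(-1,1,2),K,np.array([k,0,0,0.])).reshape(-1,2)
def onplane(uv,p,z):
    c,Rm,e=p; s=slopes(uv,c); d=np.c_[s,np.ones(len(s))]@Rm.T
    return e+d*((z-e[2])/d[:,2])[:,None]
def cloud(d,p):
    c,Rm,e=p; v,u=np.mgrid[:480,:640]; s=slopes(np.c_[u.ravel(),v.ravel()],c)
    P=np.c_[s,np.ones(len(s))]*d.reshape(-1,1); return (P@Rm.T+e).reshape(480,640,3)
def proj(X,p):
    c,Rm,e=p; q=(np.atleast_2d(X)-e)@Rm; s=q[:,:2]/q[:,2:]; r2=(s**2).sum(1,keepdims=True)
    K=np.array(c['K']); return s*(1+c['k1']*r2)*[K[0,0],K[1,1]]+[K[0,2],K[1,2]]
E
python3 - <<'E'
from h import *
for n in ('side','top','wrist'):
    im,d,p=grab(n); cv2.imwrite(f'pics/{n}0.png',im); np.savez(f'{n}0.npz',im=im,d=d); print(n,p[2],p[1].tolist(),p[0]['K'],p[0]['k1'])
print(manip.state())
E
```

```text
pics
side [0.0139081  0.24266077 1.34162549] [[-0.5052498184258088, -0.7609151312732354, 0.40710045932192496], [-0.8628838149769436, 0.4522380885987194, -0.2256373928926962], [-0.012415427158311537, -0.46528364920767623, -0.8850745634964688]] [[579.60793575   0.         313.73655493]
 [  0.         579.60793575 234.91363848]
 [  0.           0.           1.        ]] -0.0007326630732355605
top [ 0.49112684 -0.06847114  1.21844658] [[-0.003498572330577374, -0.9974913077920903, 0.07070255208175569], [-0.9999912138384256, 0.003326541768374882, -0.0025507578904052156], [0.0023091638313306254, -0.07071085488868672, -0.9974941818192783]] [[521.7835795    0.         317.52773671]
 [  0.         521.7835795  245.01452189]
 [  0.           0.           1.        ]] -0.0140959219233928
wrist [ 0.30726297 -0.5498011   0.37451654] [[0.3844915703938321, -0.8849872272668422, -0.2626096720812643], [-0.9231259892533317, -0.3692682035390501, -0.10714197039488589], [-0.0021541265377513718, 0.28361699777972965, -0.9589352211225064]] [[389.01214012   0.         315.78575407]
 [  0.         389.01214012 239.27209131]
 [  0.           0.           1.        ]] -0.08589154120334544
{'time': 0.15, 'joint_pos': array([-1.29598820e+00,  5.31966999e-02,  1.61399274e+00,  2.03095140e-05,
        1.47604071e+00, -1.19029935e-01]), 'joint_vel': array([-0.00027834, -0.00181362, -0.00399666,  0.00165401, -0.00066176,
        0.00034786]), 'joint_efforts': array([ 4.69061124e-04, -3.94241238e+01, -3.70721912e+01, -4.42422572e-05,
        4.65374309e-03, -1.48147958e-06]), 'tool_pos': array([ 0.23968563, -0.57666943,  0.23034228]), 'tool_rot': array([-8.17053750e-04,  9.80673880e-01,  1.95647822e-01, -5.36294319e-05]), 'contact_force': array([-0.20128176, -0.03426864,  1.33370141]), 'ft_torque': array([-0.01505691,  0.03517207, -0.0097581 ]), 'grasp_force': 0.0, 'gripper_width': 0.9992229620802004}
```

View pics/top0.png

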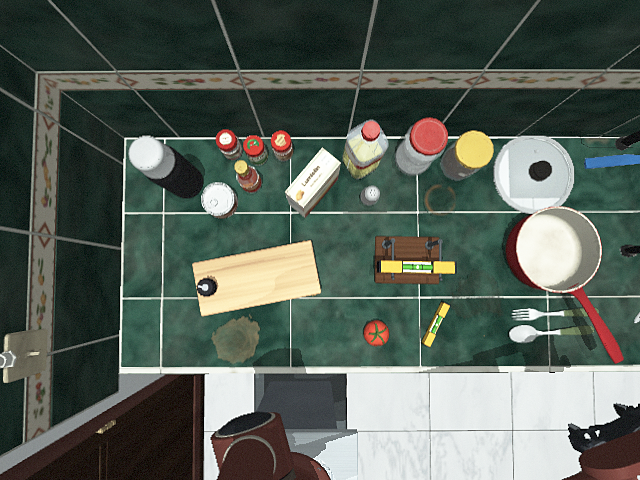

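View pics/side0.png

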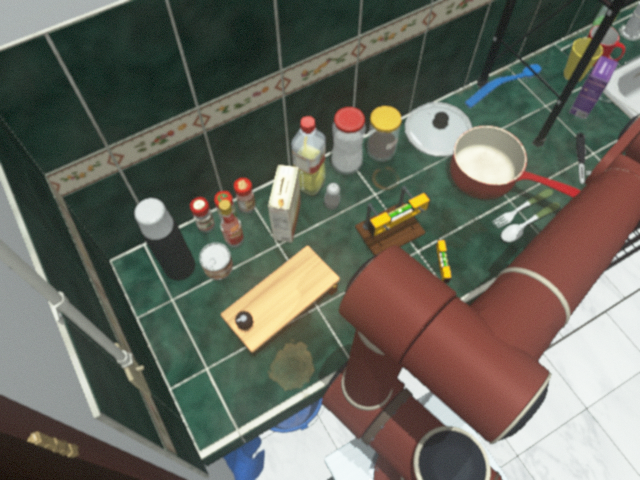

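Top view: candidates for the level are the bar on the hooks at (418,267), about 77 px long, and a smaller loose one on the worktop at (436,324). I choose the hung one, since it is on hooks and larger. The board is at (256,277), its knob at (206,287).

```bash
cat > m.py <<'E'
from h import *
def rect(mask,p,z):
    cs,_=cv2.findContours(mask,cv2.RETR_EXTERNAL,cv2.CHAIN_APPROX_NONE); c=max(cs,key=cv2.contourArea)
    W=onplane(c.reshape(-1,2),p,z)[:,:2]*1000
    return cv2.minAreaRect(W.astype(np.float32)),c
im,d=[np.load('top0.npz')[k] for k in('im','d')]; p=pose('top')
hsv=cv2.cvtColor(im,cv2.COLOR_BGR2HSV)
C=cloud(d,p)
for nm,(x0,y0,x1,y1),lo,hi,z in [('lev',(370,235,460,300),(15,120,90),(90,255,255),.137),('small',(410,295,460,355),(20,150,120),(32,255,255),.03),('board',(180,230,330,325),(8,40,100),(30,160,255),.07),('knob',(190,270,222,303),(0,0,0),(180,255,70),.11)]:
    m=np.zeros((480,640),np.uint8); m[y0:y1,x0:x1]=cv2.inRange(hsv,lo,hi)[y0:y1,x0:x1]
    if nm=='lev': m[(C[...,2]<.115)]=0
    m=cv2.morphologyEx(m,cv2.MORPH_OPEN,np.ones((2,2)))
    r,c=rect(m,p,z); print(nm,r,'zmed',np.median(C[...,2][m>0]), 'z90',np.percentile(C[...,2][m>0],[10,90]), cv2.boxPoints(r).round().tolist())
c=im[220:350,360:470]; cv2.imwrite('pics/crop1.png',cv2.resize(c,None,fx=4.5,fy=4.5,interpolation=cv2.INTER_CUBIC))
E
python3 m.py
```

```text
lev ((520.1898193359375, -324.1324768066406), (64.67670440673828, 22.811582565307617), 89.7807388305664) zmed 0.13598596304427868 z90 [0.13038275 0.13888679] [[509.0, -356.0], [531.0, -357.0], [532.0, -292.0], [509.0, -292.0]]
small ((428.116943359375, -349.333251953125), (6.0512309074401855, 19.345155715942383), 62.31407165527344) zmed 0.02858245766445977 z90 [0.01337823 0.03245864] [[418.0, -348.0], [435.0, -357.0], [438.0, -351.0], [421.0, -342.0]]
board ((499.40838623046875, 62.025543212890625), (123.31835174560547, 267.9365539550781), 10.593724250793457) zmed 0.0674052509778037 z90 [0.06353995 0.0708063 ] [[414.0, 182.0], [463.0, -81.0], [585.0, -58.0], [535.0, 205.0]]
knob ((480.28302001953125, 162.0005645751953), (40.26417541503906, 35.8952751159668), 89.82933044433594) zmed 0.10412220194207844 z90 [0.06817977 0.10753019] [[462.0, 142.0], [498.0, 142.0], [498.0, 182.0], [462.0, 182.0]]
```

View pics/crop1.png

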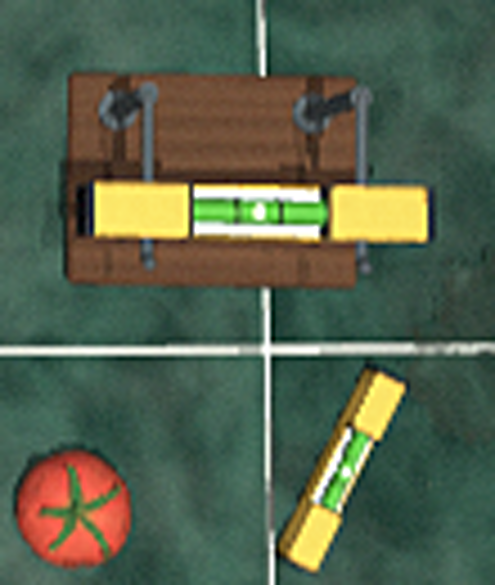

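Crop: the hung level spans pixels (377,266) to (457,268), with dark end caps. The peg tips are on the robot side at (393,279) and (441,279). The loose level below is clearly smaller. Choice confirmed, so I work out the hover move next.

```bash
cat >> h.py <<'E'
def go(xyz_mm,yaw,frm=None):
    """shift (mm) and turn (deg) in tool axes to a tool-down pose with tool x at world yaw (deg)"""
    s=manip.state() if frm is None else frm; Rm=q2R(s['tool_rot'])
    t=Rm.T@(np.array(xyz_mm)-np.array(s['tool_pos'])*1000)
    c,n=np.cos(np.radians(yaw)),np.sin(np.radians(yaw)); G=np.array([[c,n,0],[n,-c,0],[0,0,-1]])
    r=np.degrees(R.from_matrix(Rm.T@G).as_rotvec()); print('go',t.round(1),r.round(2))
E
python3 - <<'E'
from h import *
p=pose('top'); E=onplane([[377.5,266.3],[456.5,267.6],[417,267]],p,.137)*1000; print(E.round(1))
T=onplane([[393,278.5],[441,279]],p,.130)*1000; print('tips',T.round(1))
go([520,-326,250],90)
E
```

```text
[[ 523.1 -195.4  137. ]
 [ 519.8 -359.4  137. ]
 [ 521.4 -277.3  137. ]]
tips [[ 497.8 -228.2  130. ]
 [ 496.4 -328.4  130. ]]
go [ 355.  -123.9  -19.4] [ -0.07  -0.07 -67.43]
```

```bash
python3 - <<'E'
from h import *
go([521,-277.5,250],89)
E
```

```text
go [ 374.6 -168.3  -19.3] [-8.000e-02 -6.000e-02 -6.643e+01]
```

Call:
play_rows(
  steps=[
    [[20,-9,-1,0,0,-4],[55,-25,-3,0,0,-10],[95,-43,-5,0,0,-17],[135,-61,-7,0,0,-24],[175,-79,-9,0,0,-31],[215,-97,-11,0,0,-38],[255,-115,-13,0,0,-45],[295,-133,-15,0,0,-52],[330,-148,-17,0,0,-58],[358,-161,-18.5,0,0,-63],[371,-166.5,-19.3,0,0,-66],[374.6,-168.3,-19.3,-0.08,-0.06,-66.4]],
  ],
  claw=0,
)

```text
time: 1.15
tool_pos: [0.5228, -0.2755, 0.2505]
tool_rot: [0.001, 0.712, 0.703, -0.0]
contact_force: [0.2, 0.8, -0.8]
gripper_width: 0.505
grasp_force: 0.0
```

```bash
python3 - <<'E'
from h import *
im,d,p=grab('wrist'); s=manip.state(); print(s['time'],s['tool_pos'],s['gripper_width'],s['joint_pos'])
cv2.imwrite('pics/w1.png',im)
C=cloud(d,p); hsv=cv2.cvtColor(im,cv2.COLOR_BGR2HSV)
m=cv2.inRange(hsv,(20,120,90),(32,255,255)); m[(C[...,2]<.125)|(C[...,2]>.15)]=0
v,u=np.nonzero(m); W=onplane(np.c_[u,v],p,.137)[:,:2]*1000
r=cv2.minAreaRect(W.astype(np.float32)); print(len(u),r,cv2.boxPoints(r).round(1).tolist(),np.median(C[m>0][:,2]))
E
```

```text
1.2 [ 0.52212065 -0.27631744  0.25027227] 0.5004726015123145 [-6.12254868e-01 -3.92762161e-02  1.67372085e+00 -9.15620908e-04
  1.50625986e+00 -5.96730640e-01]
9182 ((637.6820068359375, -351.9786376953125), (143.00074768066406, 372.4635925292969), 57.0558967590332) [[442.5, -310.70001220703125], [755.0999755859375, -513.2999877929688], [832.9000244140625, -393.29998779296875], [520.2999877929688, -190.6999969482422]] 0.13959924781756453
```

View pics/w1.png

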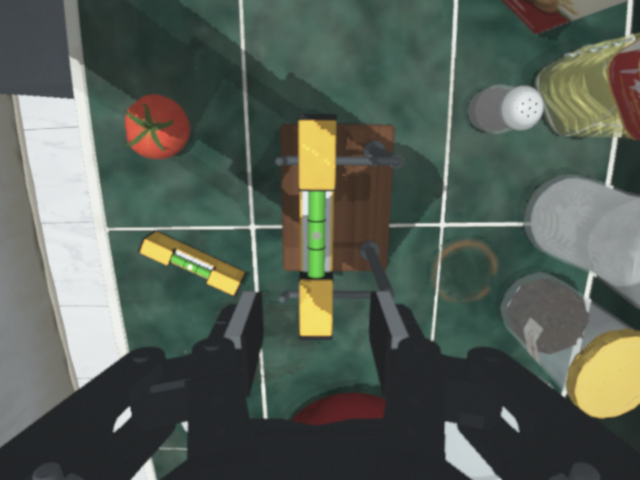

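Wrist view: the level runs from (317,116) to (316,338), centred between the open fingers (250 and 385). The pegs pass through at rows 160 and 296.

```bash
python3 - <<'E'
from h import *
p=pose('wrist'); print((onplane([[317.7,115],[316.5,338.5],[300,300],[333,300]],p,.137)*1000).round(1))
go([521.4,-277.5,88],89)
E
```

```text
[[ 525.4 -198.7  137. ]
 [ 522.4 -358.9  137. ]
 [ 510.8 -326.9  137. ]
 [ 534.8 -327.3  137. ]]
go [ -1.   -0.7 162.3] [0.01 0.07 0.11]
```

Call:
play_rows(
  steps=[
    [[-1.5,0.4,15,0,0,0],[-1.5,0.4,40,0,0,0],[-1.5,0.4,65,0,0,0],[-1.5,0.4,90,0,0,0],[-1.5,0.4,115,0,0,0],[-1.5,0.4,135,0,0,0],[-1.5,0.4,150,0,0,0],[-1.5,0.4,158,0,0,0],[-1.5,0.4,162,0,0,0],[-1.5,0.4,162,0,0,0]],
  ],
)

```text
time: 2.03
tool_pos: [0.5207, -0.2803, 0.0879]
tool_rot: [0.0, 0.714, 0.7, -0.001]
contact_force: [0.6, -0.0, -0.1]
gripper_width: 0.499
grasp_force: 0.0
```

Call:
play_rows(
  steps=[
    [[0,0,0,0,0,0],[0,0,0,0,0,0],[0,0,0,0,0,0],[0,0,0,0,0,0],[0,0,0,0,0,0],[0,0,0,0,0,0]],
  ],
  claw=-1,
)

```text
time: 2.53
tool_pos: [0.5223, -0.2806, 0.0902]
tool_rot: [0.002, 0.713, 0.701, -0.0]
contact_force: [-1.2, -2.0, 6.1]
gripper_width: 0.274
grasp_force: 60.5
```

Call:
play_rows(
  steps=[
    [[0,0,-2,0,0,0],[0,0,-5,0,0,0],[0,0,-9,0,0,0],[0,0,-13,0,0,0],[0,0,-16,0,0,0],[0,0,-16,0,0,0],[0,0,-16,0,0,0]],
  ],
)

```text
time: 3.12
tool_pos: [0.5217, -0.2797, 0.1048]
tool_rot: [0.001, 0.713, 0.701, -0.0]
contact_force: [0.0, -0.1, -2.6]
gripper_width: 0.269
grasp_force: 59.7
```

```bash
python3 - <<'E'
from h import *
s=manip.state();print(s['tool_pos'],s['contact_force'],s['gripper_width'])
im,d,p=grab('wrist'); cv2.imwrite('pics/w2.png',im)
go([460,-280.5,106],89)
E
```

```text
[ 0.52171927 -0.27972983  0.10482974] [ 0.01458698 -0.08131848 -2.59337293] 0.2691930327379878
go [ -1.9 -61.6  -1.4] [ 0.03  0.09 -0.03]
```

View pics/w2.png

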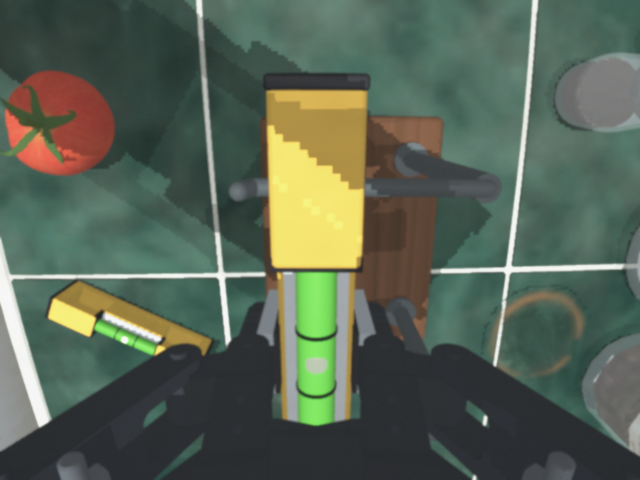

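Wrist view: the level is raised with the peg tips clear, its top at x 265–370, and the vial lines at rows 338 and 388. The force reads its weight, so it hangs free. I draw it out and then raise it.

Call:
play_rows(
  steps=[
    [[0,-6,0,0,0,0],[0,-14,0,0,0,0],[0,-24,0,0,0,0],[0,-34,0,0,0,0],[0,-44,0,0,0,0],[0,-54,0,0,0,0],[0,-60,0,0,0,0],[0,-62,-8,0,0,0],[0,-62,-25,0,0,0],[0,-62,-50,0,0,0],[0,-62,-70,0,0,0],[0,-62,-80,0,0,0]],
  ],
)

```text
time: 4.17
tool_pos: [0.4609, -0.2796, 0.1888]
tool_rot: [0.004, 0.713, 0.701, 0.0]
contact_force: [0.3, -1.4, -1.2]
gripper_width: 0.274
grasp_force: 59.7
```

```bash
python3 - <<'E'
from h import *
s=manip.state();print(s['tool_pos'],s['contact_force'],s['gripper_width'])
go([507,22,186],100.6); go([507,22,80],100.6)
E
```

```text
[ 0.4609229  -0.27956528  0.18878033] [ 0.29135602 -1.41055504 -1.15314098] 0.27359859161206956
go [302.4  40.6   1.5] [  0.28   0.32 -11.64]
go [302.9  40.  107.5] [  0.28   0.32 -11.64]
```

Call:
play_rows(
  steps=[
    [[12,2,0,0,0,0],[38,5,0,0,0,-1],[68,9,0,0,0,-2],[100,13,0,0,0,-3.5],[132,17,0,0,0,-5],[165,22,0,0,0,-6.5],[198,26,0,0,0,-8],[230,31,0,0,0,-9.5],[260,35,0,0,0,-10.5],[285,38,0,0,0,-11.3],[299,40,0,0,0,-11.6],[302.5,40.5,0,0,0,-11.6]],
  ],
)

```text
time: 5.17
tool_pos: [0.5045, 0.0263, 0.1825]
tool_rot: [-0.001, 0.638, 0.77, -0.001]
contact_force: [-0.2, -0.5, -1.8]
gripper_width: 0.274
grasp_force: 59.8
```

```bash
python3 - <<'E'
from h import *
s=manip.state();print(s['tool_pos'],s['contact_force'],s['gripper_width'])
im,d,p=grab('wrist'); C=cloud(d,p); hsv=cv2.cvtColor(im,cv2.COLOR_BGR2HSV)
m=cv2.inRange(hsv,(8,40,100),(30,160,255)); m[(C[...,2]<.04)|(C[...,2]>.09)]=0
P=C[m>0]; P=P[np.linalg.norm(P[:,:2]-[.47,.13],axis=1)<.2]
A=np.c_[P[:,:2],np.ones(len(P))]; k=np.linalg.lstsq(A,P[:,2],rcond=None)[0]; print(len(P),k,'z spot',k@[.5065,.024,1],'z knob',k@[.48,.166,1])
im2,d2,p2=grab('top'); cv2.imwrite('pics/c3.png',np.hstack([cv2.resize(im,(400,300)),cv2.resize(im2[200:350,160:360],(400,300))]))
go([507,22,75],100.6)
E
```

```text
[0.50447647 0.02634629 0.1824705 ] [-0.18183893 -0.50764726 -1.78649574] 0.2744895901133776
31891 [-0.01523013 -0.02103823  0.07891617] z spot 0.07069718918256483 z knob 0.06811335870206799
go [ -2.5   2.  107.8] [-0.11  0.07  0.07]
```

View pics/c3.png

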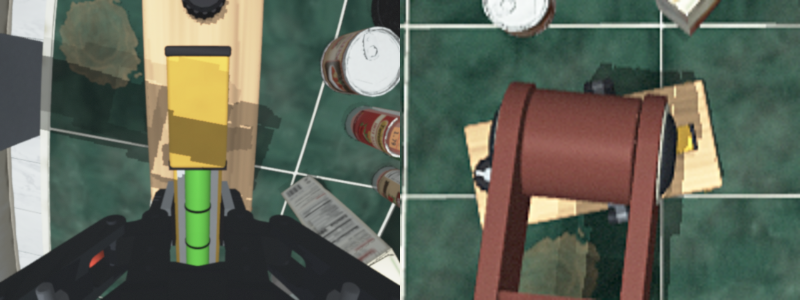

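The level lines up along the board: yellow body at (198,110) in the wrist half, with the knob ahead at (205,5). I lower it.

Call:
play_rows(
  steps=[
    [[-2,2,10,0,0,0],[-2,2,30,0,0,0],[-2,2,50,0,0,0],[-2,2,70,0,0,0],[-2,2,85,0,0,0],[-2,2,95,0,0,0],[-2,2,102,0,0,0],[-2,2,105,0,0,0],[-2,2,107,0,0,0],[-2,2,108,0,0,0],[-2,2,108,0,0,0]],
  ],
)

```text
time: 6.18
tool_pos: [0.5086, 0.0213, 0.0769]
tool_rot: [0.001, 0.639, 0.769, -0.0]
contact_force: [-0.2, -0.3, -2.1]
gripper_width: 0.27
grasp_force: 59.7
```

Call:
play_rows(
  steps=[
    [[0,0,1,0,0,0],[0,0,2,0,0,0],[0,0,3,0,0,0],[0,0,4,0,0,0],[0,0,4,0,0,0]],
  ],
)

```text
time: 6.6
tool_pos: [0.5078, 0.0215, 0.072]
tool_rot: [0.001, 0.639, 0.769, -0.0]
contact_force: [0.6, 0.6, -3.5]
gripper_width: 0.271
grasp_force: 59.7
```

Call:
play_rows(
  steps=[
    [[0,0,1,0,0,0],[0,0,1.5,0,0,0],[0,0,2,0,0,0],[0,0,2.5,0,0,0],[0,0,2.5,0,0,0]],
  ],
)

```text
time: 7.02
tool_pos: [0.5079, 0.0215, 0.0695]
tool_rot: [0.001, 0.639, 0.769, -0.0]
contact_force: [-1.3, 0.1, -2.5]
gripper_width: 0.27
grasp_force: 59.7
```

Call:
play_rows(
  steps=[
    [[0,0,0.7,0,0,0],[0,0,1.4,0,0,0],[0,0,2,0,0,0],[0,0,2,0,0,0]],
  ],
)

```text
time: 7.35
tool_pos: [0.5081, 0.0215, 0.069]
tool_rot: [0.0, 0.639, 0.769, -0.001]
contact_force: [-5.0, 0.0, 7.3]
gripper_width: 0.27
grasp_force: 64.9
```

Call:
play_rows(
  steps=[
    [[0,0,-0.5,0,0,0],[0,0,-0.5,0,0,0],[0,0,-0.5,0,0,0],[0,0,-0.5,0,0,0],[0,0,-1,0,0,0]],
  ],
  claw=0.1,
)

```text
time: 7.77
tool_pos: [0.5079, 0.0214, 0.0685]
tool_rot: [0.001, 0.639, 0.769, -0.0]
contact_force: [-0.2, 0.1, 0.4]
gripper_width: 0.552
grasp_force: 0.0
```

Call:
play_rows(
  steps=[
    [[0,0,-5,0,0,0],[0,0,-15,0,0,0],[0,0,-30,0,0,0],[0,0,-50,0,0,0],[0,0,-75,0,0,0],[0,0,-100,0,0,0],[0,0,-118,0,0,0],[0,0,-125,0,0,0],[0,0,-125,0,0,0]],
  ],
)

```text
time: 8.52
tool_pos: [0.5094, 0.0215, 0.1969]
tool_rot: [0.003, 0.639, 0.769, 0.001]
contact_force: [0.3, -0.1, 0.1]
gripper_width: 0.551
grasp_force: 0.0
```

```bash
python3 - <<'E'
from h import *
s=manip.state();print(s['time'],s['tool_pos'],s['contact_force'],s['gripper_width'])
im,d,p=grab('wrist'); C=cloud(d,p); cv2.imwrite('pics/w4.png',im)
m=(cv2.inRange(cv2.cvtColor(im,cv2.COLOR_BGR2HSV),(0,0,0),(180,255,80))>0)&(C[...,2]>.095)&(C[...,2]<.13)&(C[...,1]>.1)&(np.hypot(C[...,0]-.48,C[...,1]-.165)<.04)
v,u=np.nonzero(m); print(len(u),(cv2.minEnclosingCircle((C[m][:,:2]*1000).astype(np.float32))),np.percentile(C[m][:,2],[10,50,90]))
E
```

```text
8.5167 [0.50939607 0.02150283 0.19686956] [ 0.25252691 -0.12871799  0.06992895] 0.5507364932182811
920 ((484.80084228515625, 160.20361328125), 17.33298683166504) [0.09896625 0.10609909 0.10885   ]
```

View pics/w4.png

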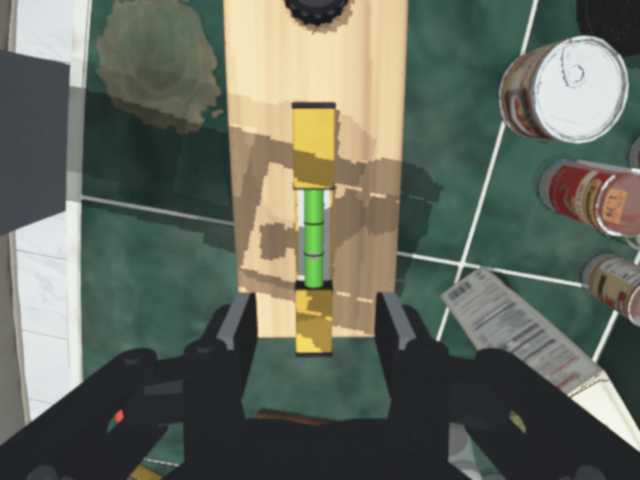

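Wrist view: the level lies on the board, from (314,103) to (314,355), released. The knob is at (317,10), and the vial lines are at rows 224 and 255. Next I check the overlap and look for the bubble along the vial.

```bash
python3 - <<'E'
from h import *
p=pose('wrist'); im=cv2.imread('pics/w4.png')
L=onplane([[314,103.5],[314.5,355]],p,.115)*1000; B=onplane([[316,337]],p,.071)*1000
ax=np.array([-.185,.983]); o=np.array([520.9,-52.8])
print(L.round(1),B.round(1),'along', (L[:,:2]-o)@ax,(B[:,:2]-o)@ax)
hsv=cv2.cvtColor(im,cv2.COLOR_BGR2HSV); print([(r,hsv[r,310:318].mean(0).round().astype(int).tolist()) for r in range(186,290,3)])
go([483,165,220],100.6)
E
```

```text
[[493.1 103.  115. ]
 [522.3 -52.4 115. ]] [[525.7 -64.5  71. ]] along [158.24601452   0.16220281] [-12.37127992]
[(186, [22, 154, 218]), (189, [50, 117, 125]), (192, [54, 147, 209]), (195, [54, 147, 210]), (198, [53, 147, 210]), (201, [53, 147, 210]), (204, [53, 148, 209]), (207, [54, 147, 209]), (210, [54, 147, 209]), (213, [53, 147, 209]), (216, [54, 148, 208]), (219, [53, 148, 207]), (222, [54, 147, 178]), (225, [54, 144, 150]), (228, [54, 148, 208]), (231, [53, 148, 208]), (234, [53, 149, 207]), (237, [54, 148, 207]), (240, [54, 148, 207]), (243, [54, 148, 207]), (246, [54, 149, 206]), (249, [54, 148, 207]), (252, [52, 78, 183]), (255, [48, 26, 104]), (258, [49, 42, 163]), (261, [53, 138, 201]), (264, [54, 150, 205]), (267, [54, 150, 205]), (270, [54, 150, 205]), (273, [54, 150, 205]), (276, [54, 150, 204]), (279, [54, 150, 205]), (282, [54, 150, 203]), (285, [54, 150, 196]), (288, [49, 120, 80])]
go [145.6   1.4 -25.6] [ 0.13  0.13 -0.04]
```

Call:
play_rows(
  steps=[
    [[8,0,-2,0,0,0],[22,0,-6,0,0,0],[38,0,-10,0,0,0],[54,0,-14,0,0,0],[64,0,-18,0,0,0],[70,0,-20,0,0,0],[70,0,-20,0,0,0],[70,0,-20,0,0,0]],
  ],
  claw=0.3,
)

```text
time: 9.23
tool_pos: [0.4948, 0.0906, 0.213]
tool_rot: [0.001, 0.639, 0.769, -0.001]
contact_force: [-0.1, -0.3, -0.4]
gripper_width: 0.654
grasp_force: 0.0
```

```bash
python3 - <<'E'
from h import *
im,d,p=grab('wrist'); s=manip.state();print(s['time'],s['tool_pos'],s['joint_pos']); C=cloud(d,p)
hsv=cv2.cvtColor(im,cv2.COLOR_BGR2HSV)
near=np.hypot(C[...,0]-.483,C[...,1]-.163)<.05
m=((hsv[...,2]<90)&near&(C[...,2]>.09)&(C[...,2]<.14)).astype(np.uint8)
top=m.astype(bool)&(C[...,2]>.100)
print(top.sum(),np.percentile(C[top][:,2],[5,50,95]))
v,u=np.nonzero(top); W=onplane(np.c_[u,v],p,np.median(C[top][:,2]))[:,:2]*1000
print(cv2.minEnclosingCircle(W.astype(np.float32)), W.mean(0), u.min(),u.max(),v.min(),v.max())
o=im[:,200:440].copy(); cv2.imwrite('pics/w5.png',o)
# vial profile
g=[(r,int(hsv[r,312:317,1].mean()),int(hsv[r,312:317,2].mean())) for r in range(230,480,4)]; print(g)
E
```

```text
9.2833 [0.49484086 0.09023547 0.21294564] [ 0.03340178 -0.23300478  1.91104392 -0.00194439  1.46397471 -0.1507105 ]
2229 [0.10553759 0.10811297 0.10950368]
((483.1753845214844, 169.0965576171875), 19.173622131347656) [483.08358472 168.48609383] 289 350 79 142
[(230, 152, 141), (234, 153, 140), (238, 153, 141), (242, 153, 141), (246, 154, 141), (250, 152, 140), (254, 153, 139), (258, 153, 140), (262, 153, 141), (266, 153, 140), (270, 153, 141), (274, 154, 139), (278, 153, 139), (282, 153, 150), (286, 154, 179), (290, 144, 168), (294, 150, 201), (298, 150, 201), (302, 150, 201), (306, 150, 201), (310, 151, 200), (314, 149, 187), (318, 148, 173), (322, 150, 200), (326, 150, 200), (330, 150, 200), (334, 150, 200), (338, 93, 217), (342, 41, 188), (346, 100, 215), (350, 150, 200), (354, 151, 200), (358, 151, 198), (362, 151, 198), (366, 148, 165), (370, 151, 190), (374, 144, 242), (378, 145, 242), (382, 146, 241), (386, 145, 241), (390, 144, 242), (394, 146, 240), (398, 146, 241), (402, 145, 241), (406, 145, 241), (410, 146, 241), (414, 146, 240), (418, 151, 232), (422, 8, 52), (426, 29, 43), (430, 33, 38), (434, 25, 39), (438, 26, 39), (442, 28, 39), (446, 30, 39), (450, 31, 40), (454, 25, 40), (458, 30, 40), (462, 28, 40), (466, 31, 40), (470, 30, 39), (474, 31, 40), (478, 31, 38)]
```

View pics/w5.png

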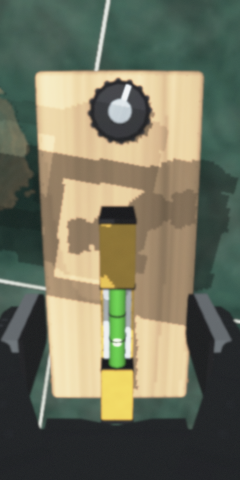

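Crop of the wrist view: the knob is round at (320,110) in full-frame pixels. The bubble (pale) sits at row 342, at the pivot-side line, roughly 10 mm off towards the pivot. So the knob end is too low and needs about 1.1 rad clockwise. I move to the knob.

```bash
python3 - <<'E'
from h import *
go([483.2,169.1,150],100.6)
E
```

```text
go [79.8  3.1 62.8] [-0.04  0.11 -0.04]
```

Call:
play_rows(
  steps=[
    [[8,0,0,0,0,0],[24,1,5,0,0,0],[42,1.5,15,0,0,0],[60,2,28,0,0,0],[73,3,45,0,0,0],[79,3,58,0,0,0],[80,3,63,0,0,0],[80,3,63,0,0,0]],
  ],
)

```text
time: 9.95
tool_pos: [0.4821, 0.1692, 0.1483]
tool_rot: [-0.0, 0.639, 0.769, -0.002]
contact_force: [0.5, -0.5, 0.2]
gripper_width: 0.651
grasp_force: 0.0
```

```bash
python3 - <<'E'
from h import *
print(manip.state()['tool_pos']); go([483.2,169.1,78],100.6)
E
```

```text
[0.48212012 0.16924841 0.14830385]
go [-0.2  1.3 70.3] [-0.21  0.11 -0.03]
```

Call:
play_rows(
  steps=[
    [[0,0.5,6,0,0,0],[0,0.5,18,0,0,0],[0,0.5,32,0,0,0],[0,0.5,46,0,0,0],[0,0.5,58,0,0,0],[0,0.5,66,0,0,0],[0,0.5,70,0,0,0],[0,0.5,70.5,0,0,0],[0,0.5,70.5,0,0,0]],
  ],
)

```text
time: 10.7
tool_pos: [0.4841, 0.1695, 0.08]
tool_rot: [0.001, 0.639, 0.769, -0.0]
contact_force: [0.5, 0.4, -0.2]
gripper_width: 0.652
grasp_force: 0.0
```

Call:
play_rows(
  steps=[
    [[0,0,0,0,0,0],[0,0,0,0,0,0],[0,0,0,0,0,0],[0,0,0,0,0,0],[0,0,0,0,0,0],[0,0,0,0,0,0]],
  ],
  claw=-1,
)

```text
time: 11.2
tool_pos: [0.4825, 0.1694, 0.0813]
tool_rot: [-0.001, 0.639, 0.769, -0.002]
contact_force: [-10.2, -2.0, 8.8]
gripper_width: 0.418
grasp_force: 59.7
```

Call:
play_rows(
  steps=[
    [[0,0,0,0,0,3],[0,0,0,0,0,9],[0,0,0,0,0,15],[0,0,0,0,0,21],[0,0,0,0,0,27],[0,0,0,0,0,33],[0,0,0,0,0,39],[0,0,0,0,0,45],[0,0,0,0,0,51],[0,0,0,0,0,57],[0,0,0,0,0,61],[0,0,0,0,0,62]],
  ],
)

```text
time: 12.2
tool_pos: [0.4822, 0.1693, 0.0839]
tool_rot: [0.001, 0.944, 0.329, -0.003]
contact_force: [-19.3, -5.5, 26.1]
gripper_width: 0.421
grasp_force: 61.3
```

Call:
play_rows(
  steps=[
    [[0,0,0,0,0,0],[0,0,0,0,0,0]],
  ],
)

```text
time: 12.37
tool_pos: [0.4823, 0.1693, 0.084]
tool_rot: [0.001, 0.944, 0.331, -0.003]
contact_force: [-19.5, -5.5, 26.1]
gripper_width: 0.423
grasp_force: 61.3
```

```bash
python3 - <<'E'
from h import *
s=manip.state();print(s['tool_pos'],s['tool_rot'],s['joint_pos'][5],s['contact_force'],s['gripper_width'])
E
```

```text
[0.48227189 0.16933785 0.08399838] [ 6.10804969e-04  9.43797397e-01  3.30507695e-01 -3.28070311e-03] 1.091071160726722 [-19.49094132  -5.49441127  26.09003382] 0.42316575665574063
```

Call:
play_rows(
  steps=[
    [[0,0,-3,0,0,0],[0,0,-3,0,0,0],[0,0,-3,0,0,0],[0,0,-3,0,0,0],[0,0,-6,0,0,0],[0,0,-18,0,0,0],[0,0,-36,0,0,0],[0,0,-56,0,0,0],[0,0,-75,0,0,0],[0,0,-88,0,0,0],[0,0,-93,0,0,0],[0,0,-95,0,0,0]],
  ],
  claw=0.3,
)

```text
time: 13.37
tool_pos: [0.4846, 0.1699, 0.1765]
tool_rot: [0.001, 0.944, 0.33, 0.001]
contact_force: [-0.1, -0.4, -0.0]
gripper_width: 0.647
grasp_force: 0.0
```

```bash
python3 - <<'E'
from h import *
s=manip.state();print(s['tool_pos'],s['contact_force'],s['gripper_width']); go([503,45,200],100.6)
E
```

```text
[0.48456522 0.16987187 0.17649727] [-0.12007607 -0.35491989 -0.03504724] 0.6466767549403689
go [-63.4 109.2 -23.3] [  0.19  -0.   -62.03]
```

```bash
python3 - <<'E'
from h import *
go([518,-29,180],100.6)
E
```

```text
go [-97.8 176.4  -3.2] [  0.19  -0.   -62.03]
```

Call:
play_rows(
  steps=[
    [[-4,7,-8,0,0,-3],[-14,24,-20,0,0,-9],[-24,42,-22,0,0,-15],[-34,60,-22,0,0,-21],[-44,80,-22,0,0,-27],[-54,98,-22,0,0,-33],[-65,117,-22,0,0,-39],[-76,136,-22,0,0,-45],[-86,154,-20,0,0,-51],[-93,168,-14,0,0,-57],[-97,175,-6,0,0,-61],[-98,176.5,-3,0,0,-62]],
  ],
  claw=-1,
)

```text
time: 14.37
tool_pos: [0.5161, -0.0305, 0.1757]
tool_rot: [-0.001, 0.639, 0.769, -0.002]
contact_force: [-0.1, 1.1, -0.1]
gripper_width: -0.002
grasp_force: 0.0
```

Call:
play_rows(
  steps=[
    [[0,0,0,0,0,0],[0,0,0,0,0,0],[0,0,0,0,0,0]],
  ],
)

```text
time: 14.62
tool_pos: [0.5171, -0.0287, 0.1782]
tool_rot: [0.001, 0.639, 0.769, -0.0]
contact_force: [0.5, 0.1, -0.3]
gripper_width: -0.0
grasp_force: 0.0
```

```bash
cat > b.py <<'E'
import sys
from h import *
def bubble(zt=.115,out=None):
    im,d,p=grab('wrist'); hsv=cv2.cvtColor(im,cv2.COLOR_BGR2HSV)
    g=cv2.inRange(hsv,(40,60,60),(75,255,255)); n,l,st,ct=cv2.connectedComponentsWithStats(cv2.morphologyEx(g,cv2.MORPH_CLOSE,np.ones((25,9))))
    i=1+np.argmax(st[1:,4]); x,y,w,h,_=st[i]; cx=int(x+w/2); print('vial box',x,y,w,h)
    S=hsv[:,cx-4:cx+5,1].mean(1); V=hsv[:,cx+w//4:cx+w//4+2,2].mean(1)
    print('dark rows',[(r,int(V[r])) for r in range(y,y+h) if V[r]<160], 'pale rows',[(r,int(S[r])) for r in range(y+3,y+h-3) if S[r]<115])
    if out: cv2.imwrite(out,cv2.resize(im[max(0,y-90):y+h+40,max(0,cx-90):cx+90],None,fx=2.,fy=2.))
    return im,p,cx
if __name__=='__main__':
    print(manip.state()['tool_pos'],manip.state()['contact_force'],manip.state()['gripper_width']); bubble(out=sys.argv[1])
E
python3 b.py pics/b1.png
```

```text
[ 0.51713636 -0.02872965  0.17821089] [ 0.47789847  0.09069347 -0.34033852] -5.8507152945937884e-05
vial box 305 97 24 122
dark rows [(97, 93), (98, 126), (99, 158), (138, 159), (139, 124), (140, 101), (141, 128), (176, 157), (177, 117), (178, 85), (179, 115), (180, 158), (216, 133), (217, 89), (218, 61)] pale rows [(157, 82), (158, 45), (159, 30), (160, 27), (161, 26), (162, 26), (163, 26), (164, 28), (165, 34), (166, 59), (167, 101)]
```

View pics/b1.png

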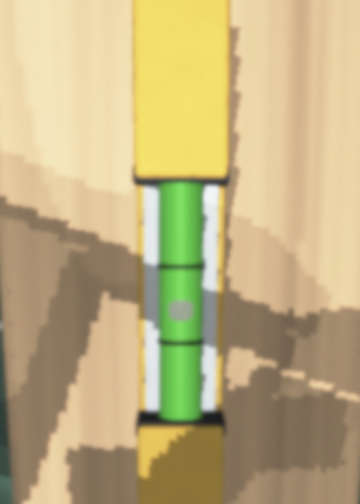

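Crop: the bubble is centred between the lines, at row 162. The lines are at rows 140 and 178, so the offset is about 1.6 mm towards the pivot. That is inside the lines, so I press at the pivot-side end, nearly over the pivot.

```bash
python3 - <<'E'
from h import *
go([519.3,-36,121],100.6)
E
```

```text
go [-7.4  0.6 57.5] [ 0.03  0.09 -0.03]
```

Call:
play_rows(
  steps=[
    [[-2,0.5,4,0,0,0],[-5,0.5,12,0,0,0],[-7,0.5,24,0,0,0],[-7,0.5,36,0,0,0],[-7,0.5,46,0,0,0],[-7,0.5,52,0,0,0],[-7,0.5,55,0,0,0],[-7,0.5,57,0,0,0],[-7,0.5,57,0,0,0]],
  ],
)

```text
time: 15.42
tool_pos: [0.5189, -0.0362, 0.1209]
tool_rot: [0.0, 0.639, 0.769, -0.001]
contact_force: [-0.6, -0.0, 0.6]
gripper_width: -0.001
grasp_force: 0.0
```

Call:
play_rows(
  steps=[
    [[0,0,0.8,0,0,0],[0,0,1.6,0,0,0],[0,0,2.4,0,0,0],[0,0,3.2,0,0,0],[0,0,3.2,0,0,0]],
  ],
)

```text
time: 15.83
tool_pos: [0.5191, -0.0363, 0.1181]
tool_rot: [0.001, 0.639, 0.769, -0.0]
contact_force: [0.3, -0.1, -0.8]
gripper_width: -0.003
grasp_force: 0.0
```

Call:
play_rows(
  steps=[
    [[0,0,0.6,0,0,0],[0,0,1.2,0,0,0],[0,0,1.8,0,0,0],[0,0,2.2,0,0,0],[0,0,2.2,0,0,0]],
  ],
)

```text
time: 16.25
tool_pos: [0.5189, -0.0362, 0.1157]
tool_rot: [0.001, 0.639, 0.769, -0.0]
contact_force: [0.2, 0.2, -0.2]
gripper_width: 0.002
grasp_force: 0.0
```

Call:
play_rows(
  steps=[
    [[0,0,0.5,0,0,0],[0,0,1.0,0,0,0],[0,0,1.5,0,0,0],[0,0,1.5,0,0,0]],
  ],
)

```text
time: 16.58
tool_pos: [0.5192, -0.0363, 0.115]
tool_rot: [0.001, 0.639, 0.769, -0.0]
contact_force: [-1.7, 0.6, 4.9]
gripper_width: 0.0
grasp_force: 2.3
```

Call:
play_rows(
  steps=[
    [[0,0,0.2,0,0,0],[0,0,0.4,0,0,0],[0,0,0.4,0,0,0],[0,0,0.4,0,0,0],[0,0,0.4,0,0,0],[0,0,0.4,0,0,0],[0,0,0.4,0,0,0],[0,0,0.4,0,0,0],[0,0,0.4,0,0,0],[0,0,0.4,0,0,0],[0,0,0.4,0,0,0],[0,0,0.4,0,0,0]],
  ],
)

```text
time: 17.58
tool_pos: [0.5194, -0.0362, 0.115]
tool_rot: [0.001, 0.639, 0.769, -0.0]
contact_force: [-2.7, 0.7, 7.2]
gripper_width: -0.003
grasp_force: 3.2
```

```bash
python3 b.py pics/b2.png
```

```text
[ 0.51939506 -0.03623158  0.11502715] [-2.68133285  0.66552529  7.17859443] -0.0033706855825983394
vial box 299 62 35 175
dark rows [(62, 77), (63, 121), (123, 135), (124, 89), (125, 79), (126, 120), (178, 141), (179, 90), (180, 67), (181, 108), (182, 157), (233, 159), (234, 115), (235, 68), (236, 50)] pale rows [(124, 100), (125, 87), (147, 109), (148, 62), (149, 32), (150, 25), (151, 25), (152, 25), (153, 25), (154, 25), (155, 25), (156, 25), (157, 26), (158, 25), (159, 25), (160, 26), (161, 29), (162, 47), (163, 88), (180, 104)]
```

With the fingers pressed at about 7 N, the bubble sits about 1 mm from the middle: row 155, with the lines at rows 125 and 180. I hand it in.

```bash
python3 -c "
from h import *
print(manip.state()['contact_force']); print(order.job_done())"
```

```text
[-2.28859473  0.32986804  6.34728266]
the job is handed in; nothing more can be done
None
```

I took the level off its hooks, laid it on the shelf and let go, then levelled the shelf with the knob; the job is handed in with the fingers pressing down at about 6–7 N and the bubble about 1 mm from the middle of its lines (17.6 s of the 72 s used).

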